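# Load tube racks into the clamp shaker

## Robot

A 6-joint arm with a two-finger parallel gripper is mounted at the origin on the work surface. World frame = base frame: x ahead of the robot, y to its left, z up, the work surface at z = 0. Lengths are in m, angles in rad, forces in N, time in s.
With the tool pointing down it reaches from about 0.275 to 0.725 m from the base axis. Payload 15.9 kg.
Tool frame: the origin (TCP) lies at the very end of the fingers, on their centre line; the grasp point (between the pads) lies 19 mm behind it; y points along the fingers, x is the direction in which the jaws open and shut, and the axes are right-handed (so a half turn about y gives the same grasp; the last joint's range is limited). The gripper opens to 85 mm and grips with 20 to 120 N. Pads are 22 mm wide; open, the fingers measure 114 mm over their backs; the gripper's body (76 mm by 85 mm) begins 54 mm behind the grasp point. The pads swing forward as they close: fully open they stand 13 mm farther back than shut.
Start: joints at [1.172, 0.213, -0.034, 1.323, 0, 1.571], TCP at [0.194, 0.461, 0.231] pointing down, gripper open.
Joint ranges: [-2.98, 2.98], [-0.74, 1.72], [-1.14, 1.35], [-2.1, 2.04], [-1.57, 1.44], [-3.14, 3.14]. Speed limits (rad/s): [1.89, 1.89, 2.39, 2.57, 3.14, 3.14].

## Interface

Orientations are given as a unit quaternion [x, y, z, w].
In Python, from rig import bot gives the robot as it stands. The module is installed in compiled form; this text tells all that it offers. Calls block until the motion is done:
- bot.goto(position, orientation): joint-space move of the TCP to a pose.
- bot.line_to(position, ori=None, speed=0.15, max_force=None): straight line of the TCP; ori=None keeps the orientation; speed is the mean speed in m/s. With max_force (N) it stops when the force on the tool has changed by that much, and returns True; else False.
- bot.movej(angles): joint-space move.
- bot.open_gripper() and bot.close(newtons=None): open the fingers fully, or close them until they stop; newtons is the grip in N (None keeps the last).
- bot.hold(seconds).
- bot.solve_ik(position, orientation): joint angles nearest the present ones, or None.
- bot.get_obs(): the state.
- bot.camera(name): name is "side" or "top"; returns (picture, depth): 480x640x3 uint8, red, green, blue; 480x640 float32, m along the optical axis (not along the pixel's ray), 0 where there is no reading.
- bot.get_calibration(name): a dict with "vertical_fov" (degrees; the focal length in pixels is half the picture's height over the tangent of half this angle, whatever the lens; pixels are square), "cx", "cy" (the principal point, pixels), "rvec" (rotation vector, rad) and "tvec" (3), from world to camera coordinates, as OpenCV has them. Camera axes: x right, y down, z forward; pixel columns grow to the right and rows downward; lengths in m; the calibration is good to about 2 mm. A picture is of the moment at which its call begins. get_calibration takes no time and is no camera call.
A pose or a line that the arm cannot do raises bot.PlanningError and nothing moves.
- bot.close_job(): hands the job in, once; it reports no verdict.
The state is a dict: "time_s": time; "joint_positions": joint angles; "qd": joint speeds; "effort": joint torques, N m; "position": TCP position; "tcp_rot": TCP orientation; "ft_force": force on the tool from outside, world axes, zero at the start; "torque": the same for the moment, N m; "gripper_width": finger opening in m.
Only numpy, scipy, OpenCV 4.12 (cv2) and the standard library are available. Lean on these libraries where they do the work, as an engineer would, in place of code of your own. Each camera call takes 0.05 s, during which the arm holds its last target. There are 200 camera calls.

## Task

Load the rack shaker: squeeze the two orange side buttons of the sample carrier's clear cover together to unlatch it, lift the cover off and stand it upright on the bench, then, with the clamp wound open as far as the row needs, set every pink tube rack from the carrier upright on the shaker's bed in one row between the jaws, broad faces towards the jaws. Wind the crank clockwise until the jaw's sprung yellow pad holds the row tight, pushed back about half of its 8 mm travel, and finally put the cover back on the empty carrier, latched, with both buttons sprung out again. Leave the other things on the bench where they are.

Things in the scene. Friction and masses are not known exactly. Their poses are not given: they have to be found in the camera images.
- carrier: white base tray of the sample carrier, 172 (x) x 56 (y) x 14 mm, fixed to the bench. Origin: centre of its underside, x along its length. Floor 4 mm thick, wall tops 14 mm up, ribs 12 mm up; four pockets 33 x 50 mm at x = -66.5, -30.5, +30.5, +66.5 mm. In the middle an empty bay: there a keeper bar in each long wall (10.5 to 14 mm up) holds the cover's catches.
- cover: clear cover with grey rims, loose, 0.2 kg, 183 (x) x 56 (y) x 56 mm, open below. Origin: centre of its lower edge, x along its length. Its end walls reach down outside the tray's ends and it stands level on them on the bench. On the carrier its origin is over the carrier's, 3 mm up (play 2.5 mm in x, 1 mm in y, 2 mm in z), x along the carrier's x, either way round.
- button_a_face (a point): middle of the outer face of the orange button on the cover's +y side, at x = 0, 28 mm above the cover's origin; the face is 22 x 22 mm and stands 6 mm proud: 68 mm over both buttons at rest, 58 mm when both are fully in. The cover can be carried by its squeezed buttons.
- button_b_face (a point): the same on the cover's -y side. Each button's catch reaches down inside the tray's wall, under the keeper bar, to 2.5 mm above the cover's lower edge. The catches have no ramps: keep both buttons squeezed while the cover goes on, let go when it rests on the tray's walls, and they spring out under the bars.
- button_a (a joint): travel of the button on the cover's +y side, 0 (sprung out) to 0.005 m (fully in), about 2 N to start and 8 N fully in; its catch is free of the keeper bar from 0.003 m
- button_b (a joint): travel of the button on the cover's -y side, the same
- shaker: white benchtop rack shaker, fixed, 220 (x) x 270 (y) mm, with a screw clamp along its y axis. Origin: centre of its underside. Its aluminium bed, 150 (x) x 270 (y) mm, is 98 mm up. The fixed steel jaw, 80 mm wide (x), 34 mm high over the bed, has its face at y = +100 mm; the moving jaw comes from the -y side. Keep the racks' centres within 20 mm of the centre line x = 0.
- jaw (a joint): how far the moving jaw has been wound towards the fixed jaw (+y), 0 to 0.09 m; with the pad sprung out the clear opening between pad and fixed jaw is 140 mm minus this. The jaw is 80 mm wide, 34 mm high, 14 mm thick; its front is 16 mm behind the pad's face.
- pad (a joint): how far the sprung yellow and black pad (78 mm wide, 31 mm high) in front of the moving jaw has been pressed back, 0 (out) to 0.008 m (solid); 3 N to start and 3 N more per mm
- pad_face (a point): centre of the pad's black face that touches the racks, 17 mm above the bed; its y is the shaker's y
- crank (a joint): angle of the crank in rad, 0 with the handle straight up, growing clockwise as seen from the crank's end (the shaker's -y side): up, then towards the shaker's +x, then down. Counts on over several turns (0, fully open, to 36; it starts part closed). Each rad winds the jaw 2.5 mm (15.7 mm a turn); it stays where it is left. Turning needs about 5 N at the handle.
- crank_axis (a point): fixed point on the crank's axis level with the middle of the handle: 182 mm to the -y side of the shaker's origin, 85 mm up; the axis runs along the shaker's y
- handle (a point): middle of the black handle sleeve, 14 mm in diameter, 44 mm long, parallel to the crank's axis and 35 mm from it; the sleeve turns freely on its pin. The crank arm begins 24 mm from here towards the shaker; nothing lies beyond the handle.
- rack1: pink tube rack with six blue-capped tubes, loose, about 0.1 kg, 30 (x) x 46 (y) x 38 mm, 48 mm high over the caps; origin: centre of its underside. Its broad faces (46 mm wide) look along its x. It may start in the pocket at x = -66.5 mm of the carrier; two to four of the racks are there, the others absent.
- rack2: pink tube rack with six blue-capped tubes, loose, about 0.1 kg, 30 (x) x 46 (y) x 38 mm, 48 mm high over the caps; origin: centre of its underside. Its broad faces (46 mm wide) look along its x. It may start in the pocket at x = -30.5 mm of the carrier; two to four of the racks are there, the others absent.
- rack3: pink tube rack with six blue-capped tubes, loose, about 0.1 kg, 30 (x) x 46 (y) x 38 mm, 48 mm high over the caps; origin: centre of its underside. Its broad faces (46 mm wide) look along its x. It may start in the pocket at x = 30.5 mm of the carrier; two to four of the racks are there, the others absent.
- rack4: pink tube rack with six blue-capped tubes, loose, about 0.1 kg, 30 (x) x 46 (y) x 38 mm, 48 mm high over the caps; origin: centre of its underside. Its broad faces (46 mm wide) look along its x. It may start in the pocket at x = 66.5 mm of the carrier; two to four of the racks are there, the others absent.
- block: bystander: green tube block, 55 x 100 x 28 mm, origin under its centre
- reagent: bystander: small amber bottle, 48 mm in diameter, 85 mm high, origin under its centre
- beaker: bystander: glass beaker, 70 mm in diameter, 80 mm high, origin under its centre
There are look-alikes about, which are no part of the job. Of the things that look like the cover, take the one that is farthest to the robot's right at the start.

How it is judged:
On the way, in this order (a step that is already met when the one before it is completed fails the run):
1. both side buttons are squeezed in together while the cover sits on the carrier (value of joint each of button_a, button_b above 0.003 m and horizontal distance between cover and carrier below 0.01 m and z of cover in the frame of carrier below 0.01 m), for 0.1 s.
2. the cover stands upright on the bench, off the carrier (height (world z) of cover below 0.005 m and angle between cover's own z axis and vertical below 0.06 rad and horizontal distance between cover and carrier above 0.05 m and linear speed of cover below 0.02 m/s), for 0.2 s.
3. all racks stand upright on the shaker's bed in one row between the jaws, broad faces towards the jaws (x of rack1 in the frame of shaker between -0.02 and 0.02 m and y of each of rack1, rack2, rack3, rack4 in the frame of pad_face above 0.008 m and y of each of rack1, rack2, rack3, rack4 in the frame of shaker below 0.09 m and z of rack1 in the frame of shaker between 0.094 and 0.102 m and angle between each of rack1, rack2, rack3, rack4's own z axis and vertical below 0.1 rad and angle between the x axis of each of rack1, rack2, rack3, rack4 and the y axis of shaker, either way round below 0.35 rad and x of rack2 in the frame of shaker between -0.02 and 0.02 m and z of rack2 in the frame of shaker between 0.094 and 0.102 m and x of rack3 in the frame of shaker between -0.02 and 0.02 m and z of rack3 in the frame of shaker between 0.094 and 0.102 m and x of rack4 in the frame of shaker between -0.02 and 0.02 m and z of rack4 in the frame of shaker between 0.094 and 0.102 m), for 0.2 s.
At the end, for the whole second after the job is handed in: Racks upright on the bed (4 mm, 0.1 rad), within 20 mm of the clamp's centre line, square to the jaws within 0.1 rad; pad pressed back 2 to 7 mm; cover down on the carrier within 4 mm and 0.05 rad, both buttons out to within 1.5 mm; all at rest (x of rack1 in the frame of shaker between -0.02 and 0.02 m and y of each of rack1, rack2, rack3, rack4 in the frame of pad_face above 0.008 m and y of each of rack1, rack2, rack3, rack4 in the frame of shaker below 0.09 m and z of rack1 in the frame of shaker between 0.094 and 0.102 m and angle between each of rack1, rack2, rack3, rack4's own z axis and vertical below 0.1 rad and angle between the x axis of each of rack1, rack2, rack3, rack4 and the y axis of shaker, either way round below 0.1 rad and linear speed of each of rack1, rack2, rack3, rack4, cover below 0.01 m/s and x of rack2 in the frame of shaker between -0.02 and 0.02 m and z of rack2 in the frame of shaker between 0.094 and 0.102 m and x of rack3 in the frame of shaker between -0.02 and 0.02 m and z of rack3 in the frame of shaker between 0.094 and 0.102 m and x of rack4 in the frame of shaker between -0.02 and 0.02 m and z of rack4 in the frame of shaker between 0.094 and 0.102 m and value of joint pad between 0.002 and 0.007 m and horizontal distance between cover and carrier below 0.004 m and z of cover in the frame of carrier between 0.0005 and 0.006 m and angle between cover's own z axis and vertical below 0.05 rad and angle between the x axis of cover and the x axis of carrier, either way round below 0.05 rad and value of joint each of button_a, button_b below 0.0015 m); the robot touches nothing.
It fails at once if the green tube block is moved by more than 3 cm (distance of block from where it was at the start of the episode above 0.03 m).
It fails at once if the amber bottle is moved by more than 3 cm (distance of reagent from where it was at the start of the episode above 0.03 m).
It fails at once if the beaker is moved by more than 3 cm (distance of beaker from where it was at the start of the episode above 0.03 m).
Of rack1, rack2, rack3, rack4 only 2 to 4 are there at a start; the rules pass over those that are not, and their reading is None.
At some moment in a run one of rack1, rack2, rack3, rack4 may be knocked a few centimetres aside while the robot is not near it.
Once in a run the grip may slacken for a moment while it holds something.
It also fails if it takes over 210 s, if anything falls off the work surface, if the arm or the gripper's body presses on something with over 40 N, if the wrist force passes 120 N, or if a joint passes its speed limit or range.

## Working session

There is one attempt and no reset: what is moved stays moved. The work goes in short steps, each a Python script; the robot and the scene stay as the last script left them, time stands still between calls to the robot, and variables do not carry over. Pictures are saved under pics/ and viewed, about 12 in all and at most 16, crops included, and the job is handed in when it is done.

```bash
mkdir -p pics; cat > h.py <<'E'
import numpy as np, cv2
from rig import bot
from scipy.spatial.transform import Rotation as R
def cal(n):
    c=bot.get_calibration(n); f=240/np.tan(np.radians(c["vertical_fov"])/2)
    K=np.array([[f,0,c["cx"]],[0,f,c["cy"]],[0,0,1]]); return K,cv2.Rodrigues(np.array(c["rvec"],float))[0],np.array(c["tvec"],float).ravel()
def snap(n,f=None):
    im,d=bot.camera(n)
    if f: cv2.imwrite("pics/"+f,im[:,:,::-1])
    return im,d
def cloud(n,d):
    K,Rm,t=cal(n); v,u=np.mgrid[:480,:640]
    p=np.stack([(u-K[0,2])/K[0,0]*d,(v-K[1,2])/K[1,1]*d,d],-1)
    w=(p-t)@Rm; w[d<=0]=np.nan; return w
def ray(n,u,v,z):
    K,Rm,t=cal(n); r=Rm.T@np.array([(u-K[0,2])/K[0,0],(v-K[1,2])/K[1,1],1]); o=-Rm.T@t
    return o+r*(z-o[2])/r[2]
def proj(n,p):
    K,Rm,t=cal(n); q=K@(Rm@np.array(p)+t); return q[:2]/q[2]
E
python3 - <<'E'
from h import *
for n in("side","top"):
    im,d=snap(n,n+"0.png"); np.savez(n+"0.npz",im=im,d=d); print(bot.get_calibration(n),(d>0).mean())
print(bot.get_obs())
E
```

```text
{'vertical_fov': 44.56073708122094, 'cx': 312.8936413080496, 'cy': 238.39676140072757, 'rvec': array([ 2.33994737, -0.25595621,  0.07898088]), 'tvec': array([-0.4871542 ,  0.17971406,  1.28977672])} 0.9960481770833334
{'vertical_fov': 44.083083899476364, 'cx': 331.970137971951, 'cy': 242.576881512878, 'rvec': array([ 2.16755704, -2.22938411,  0.0679947 ]), 'tvec': array([0.05728761, 0.51186356, 1.65918152])} 0.99591796875
{'time_s': 0.1, 'joint_positions': array([ 1.17196821e+00,  2.13272769e-01, -3.49863818e-02,  1.32352347e+00,
       -4.11950936e-05,  1.57077327e+00]), 'qd': array([ 0.00046179, -0.00193158,  0.00345373,  0.00142236, -0.00021392,
       -0.00082224]), 'effort': array([ 1.07683401e-03, -6.87246251e+01,  4.87805128e+01,  1.21346157e-02,
        8.84874748e-05, -3.54222584e-05]), 'position': array([0.19405873, 0.46046238, 0.23088669]), 'tcp_rot': array([ 0.58933932,  0.39076816, -0.39133312, -0.58892937]), 'ft_force': array([-0.62261171, -0.09295097,  0.20229988]), 'torque': array([-0.00928164, -0.00811732, -0.01045515]), 'gripper_width': 0.0856244641928954}
```

View pics/side0.png

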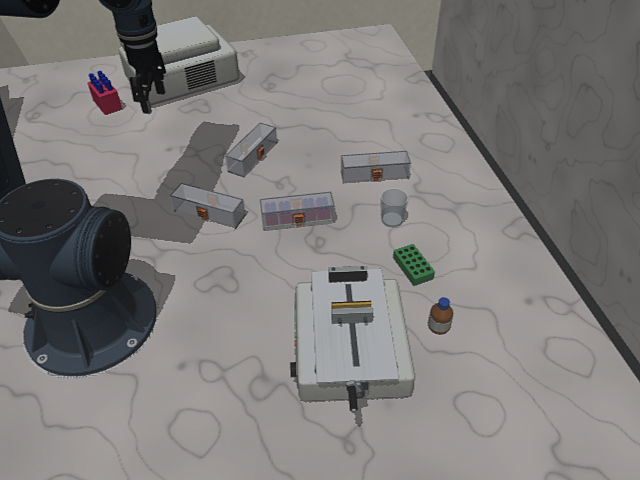

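View pics/top0.png

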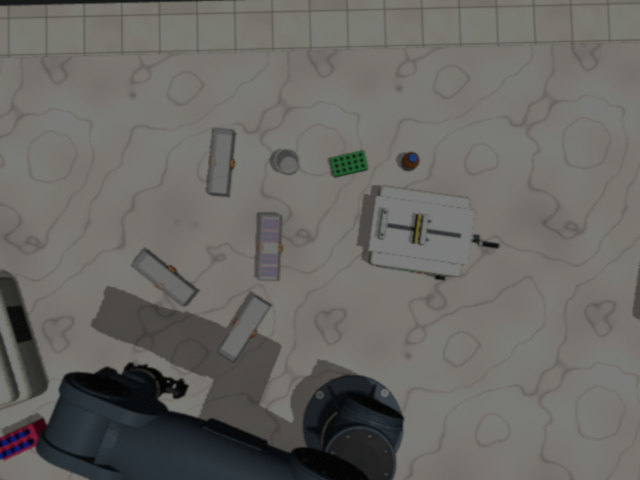

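The side view shows four covers. The one farthest to the robot's right sits on the carrier with pink racks inside (side px 298,212; top px 268,246). The shaker is at top px (422,230), with its crank handle at px (488,243) on the world −y side. Next I'll measure.

```bash
python3 - <<'E'
from h import *
for n,crop in(("top",(200,285,225,315)),("side",(180,240,240,350))):
    z=np.load(n+"0.npz"); im,d=z["im"],z["d"]; w=cloud(n,d); hsv=cv2.cvtColor(im,cv2.COLOR_RGB2HSV)
    print(n)
    a,b,c,e=crop
    def rep(nm,m,min=15):
        nn,l,s,ce=cv2.connectedComponentsWithStats(m.astype(np.uint8))
        for i in range(1,nn):
            if s[i,4]>=min:
                q=w[l==i]; q=q[~np.isnan(q[:,0])]
                if len(q) : print(nm,ce[i].round(1),s[i,4],"med",np.median(q,0).round(4),"lo",np.percentile(q,3,axis=0).round(3),"hi",np.percentile(q,97,axis=0).round(3))
    H,S,V=hsv[...,0],hsv[...,1],hsv[...,2]
    rep("orange",(H>4)&(H<18)&(S>140)&(V>60),6)
    rep("yellow",(H>20)&(H<34)&(S>120)&(V>80),8)
    m=(w[...,2]>.09)&(w[...,2]<.106)&(w[...,1]<0)&(w[...,0]>.2)
    rep("bed",m,300)
    if n=="top":
        mm=m&True; nn,l,s,ce=cv2.connectedComponentsWithStats(mm.astype(np.uint8)); i=1+s[1:,4].argmax()
        print("bedrect",cv2.minAreaRect(w[l==i][:,:2].astype(np.float32)))
        m=(w[...,2]>.02)&(w[...,2]<.09)&(w[...,0]>.2); m[:, :]&=True
        nn,l,s,ce=cv2.connectedComponentsWithStats(m.astype(np.uint8))
        for i in range(1,nn):
            if s[i,4]>100: q=w[l==i]; print(ce[i].round(),s[i,4],"z",np.median(q[:,2]).round(3),cv2.minAreaRect(q[:,:2].astype(np.float32)))
    m=(w[...,2]>.112)&(w[...,2]<.15)&(w[...,1]<0)&(w[...,0]>.2)
    rep("jaws",m,10)
    m=(w[...,2]>.04)&(w[...,2]<.135)&(w[...,1]<-.33)&(w[...,0]>.2)
    rep("crank",m,5)
im=np.load("side0.npz")["im"]; 
A=cv2.resize(im[175:240,240:350],(800,473),interpolation=cv2.INTER_CUBIC)[:290]
B=cv2.resize(im[255:425,280:430],(353,400),interpolation=cv2.INTER_CUBIC)[:300]
t=np.load("top0.npz")["im"]; C=cv2.resize(t[180:285,355:505],(430,300),interpolation=cv2.INTER_CUBIC)
o=np.zeros((600,800,3),np.uint8); o[:290]=A;o[300:,:353]=B;o[300:,360:790]=np.clip(C*1.5,0,255)
cv2.imwrite("pics/crop1.png",o[:,:,::-1])
E
```

```text
top
orange [232.  163.5] 18 med [0.742  0.3163 0.0371] lo [0.733 0.314 0.026] hi [0.749 0.319 0.047]
orange [413.1 164.1] 29 med [ 0.7219 -0.1871  0.0582] lo [ 0.717 -0.199  0.052] hi [ 0.729 -0.175  0.067]
orange [280.5 247.3] 11 med [0.5034 0.1872 0.0414] lo [0.496 0.184 0.038] hi [0.509 0.188 0.048]
orange [171.6 269. ] 20 med [0.4512 0.4888 0.0388] lo [0.444 0.482 0.029] hi [0.457 0.497 0.044]
orange [253.4 334.2] 9 med [0.2652 0.267  0.0366] lo [0.26  0.262 0.032] hi [0.271 0.271 0.043]
yellow [417.1 228.2] 56 med [ 0.5389 -0.1812  0.1278] lo [ 0.507 -0.189  0.095] hi [ 0.572 -0.174  0.135]
bed [422.7 230.3] 4882 med [ 0.5335 -0.2088  0.0974] lo [ 0.459 -0.325  0.091] hi [ 0.614 -0.069  0.104]
bedrect ((0.5335657000541687, -0.20751790702342987), (0.2937449812889099, 0.15320877730846405), 79.80730438232422)
[220. 162.] 1532 z 0.055 ((0.746734082698822, 0.34763914346694946), (0.06775426119565964, 0.18457449972629547), 83.743896484375)
[286. 159.] 311 z 0.067 ((0.7388443946838379, 0.16105233132839203), (0.06704995781183243, 0.0682193860411644), 70.0278091430664)
[348. 163.] 671 z 0
[... 2091 characters left out ...]
[0.505  0.1856 0.0395] lo [0.493 0.182 0.027] hi [0.511 0.195 0.043]
yellow [351.5 303.4] 91 med [ 0.5405 -0.182   0.1281] lo [ 0.505 -0.189  0.123] hi [ 0.573 -0.174  0.132]
bed [351.8 331.7] 7435 med [ 0.5271 -0.2346  0.0964] lo [ 0.454 -0.332  0.093] hi [ 0.611 -0.085  0.1  ]
jaws [346.9 271.6] 421 med [ 0.5517 -0.0969  0.1273] lo [ 0.515 -0.106  0.113] hi [ 0.589 -0.084  0.134]
jaws [351.  310.2] 741 med [ 0.5346 -0.1991  0.1272] lo [ 0.498 -0.213  0.114] hi [ 0.572 -0.175  0.132]
jaws [351.6 395.5] 258 med [ 0.4895 -0.3718  0.1209] lo [ 0.482 -0.4    0.115] hi [ 0.5   -0.345  0.125]
crank [376.2 386.2] 964 med [ 0.5415 -0.3367  0.093 ] lo [ 0.483 -0.395  0.045] hi [ 0.615 -0.331  0.124]
```

View pics/crop1.png

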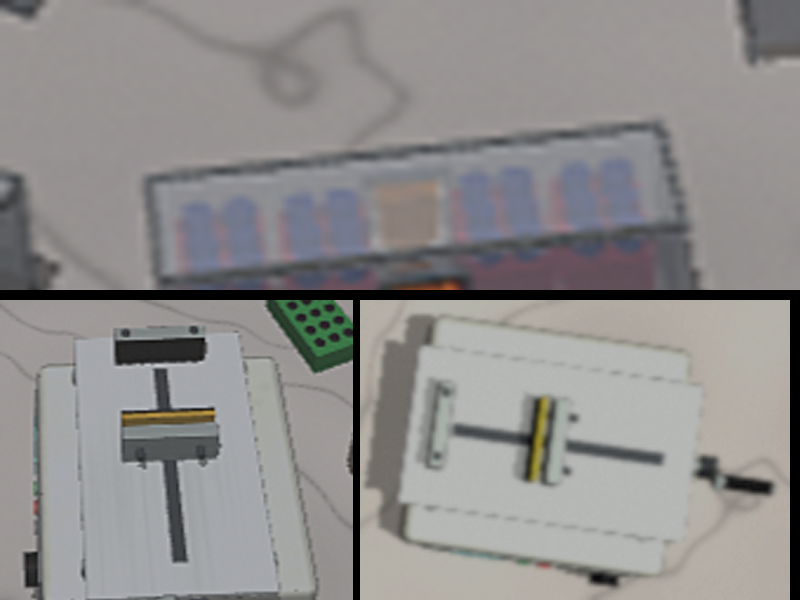

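Four racks are there: eight caps, two per rack, show through the cover. The handle is near the top of its circle and the jaw is well closed. One refinement of shaker, crank and cover, then I act.

```bash
python3 - <<'E'
from h import *
psi=np.radians(-10)
for n in("top","side"):
    z=np.load(n+"0.npz"); w=cloud(n,z["d"]); P=w[~np.isnan(w[...,0])]
    # bed rect
    if n=="top":
        m=(P[:,2]>.093)&(P[:,2]<.102)&(P[:,1]<0)&(P[:,1]>-.345)&(P[:,0]>.4); 
        for a in(-9,-10,-11):
            c,s=np.cos(np.radians(a)),np.sin(np.radians(a)); q=P[m][:,:2]@np.array([[c,-s],[s,c]])
            print(a,"bed x",np.percentile(q[:,0],[1,99]).round(4),"y",np.percentile(q[:,1],[1,99]).round(4))
    c,s=np.cos(psi),np.sin(psi); L=(P[:,:2]-[.5336,-.2075])@np.array([[c,-s],[s,c]])
    for nm,m in(("fixed",(L[:,1]>.09)&(L[:,1]<.135)),("mov",(L[:,1]>-.03)&(L[:,1]<.06))):
        m=m&(P[:,2]>.118)&(P[:,2]<.14)&(abs(L[:,0])<.06); q=L[m]
        print(n,nm,m.sum(),"x",np.percentile(q[:,0],[3,97]).round(4),"y",np.percentile(q[:,1],[2,10,50,90,98]).round(4))
    m=(P[:,2]>.03)&(P[:,2]<.14)&(L[:,1]<-.165)&(L[:,1]>-.25)&(abs(L[:,0])<.06); q=np.c_[L[m],P[m][:,2]]
    print(n,"handle",m.sum(),np.percentile(q,[3,50,97],axis=0).round(4).tolist())
    m=(P[:,2]>.05)&(P[:,2]<.068)&(abs(P[:,0]-.504)<.12)&(abs(P[:,1]-.218)<.05); q=P[m]
    print(n,"cover top",m.sum(),np.median(q,0).round(4),cv2.minAreaRect(q[:,:2].astype(np.float32)))
    m=(P[:,2]>.0)&(P[:,2]<.05)&(abs(P[:,0]-.504)<.12)&(abs(P[:,1]-.218)<.05);
E
```

```text
-9 bed x [0.4868 0.6343] y [-0.2428  0.0229]
-10 bed x [0.4886 0.6359] y [-0.2331  0.0327]
-11 bed x [0.4899 0.6378] y [-0.2234  0.0424]
top fixed 179 x [-0.0382  0.0377] y [0.1116 0.1128 0.1194 0.1252 0.126 ]
top mov 300 x [-0.0367  0.0376] y [0.0013 0.0061 0.0161 0.0324 0.0338]
top handle 57 [[-0.019, -0.1946, 0.1135], [-0.0131, -0.1782, 0.1211], [-0.0064, -0.166, 0.1277]]
top cover top 1357 [0.5035 0.2181 0.0585] ((0.5045124292373657, 0.21853655576705933), (0.05702020600438118, 0.183292418718338), 86.0774917602539)
side fixed 338 x [-0.0382  0.0362] y [0.1072 0.1087 0.1118 0.1201 0.1233]
side mov 636 x [-0.0382  0.0367] y [-0.0007  0.0012  0.0109  0.0282  0.0313]
side handle 147 [[-0.0207, -0.198, 0.1144], [-0.0144, -0.1839, 0.1208], [-0.0083, -0.1669, 0.124]]
side cover top 1240 [0.5021 0.2125 0.0571] ((0.5024771094322205, 0.2173570841550827), (0.06761223077774048, 0.18306545913219452), 85.60328674316406)
```

```bash
cat >> h.py <<'E'
CAR=np.array([.5035,.218]); CYAW=np.radians(-3.8)
SH=np.array([.5354,-.1975]); PSI=np.radians(-10)
def ori(yaw):
    """tool down, jaws opening along world direction yaw (half turn chosen for mid-range last joint)"""
    x=np.array([np.cos(yaw),np.sin(yaw),0]); y=np.array([0,0,-1.]); return R.from_matrix(np.c_[x,y,np.cross(x,y)]).as_quat()
def best(p,yaw):
    c=[]
    for k in(-1,0,1):
        q=bot.solve_ik(list(p),list(ori(yaw+k*np.pi)))
        if q is not None: c.append((abs(q[5]),ori(yaw+k*np.pi),q))
    c.sort(key=lambda t:t[0]); return c[0][1],c[0][2]
def loc(o,yaw,dx,dy): c,s=np.cos(yaw),np.sin(yaw); return np.array([o[0]+c*dx-s*dy,o[1]+s*dx+c*dy])
def st(): 
    o=bot.get_obs(); print("t",round(o["time_s"],1),"p",o["position"].round(4),"w",round(o["gripper_width"],4),"F",o["ft_force"].round(1),"T",o["torque"].round(2)); return o
E
python3 - <<'E'
from h import *
a=[ray("side",*p,.057)[:2] for p in((260.6,199.5),(330.8,192.2),(262,212.8),(334.9,206.4))]
for i in(0,2): d=a[i+1]-a[i]; print(a[i].round(4),a[i+1].round(4),np.degrees(np.arctan2(d[1],d[0])).round(2))
print(np.mean(a,0))
z=np.load("top0.npz"); w=cloud("top",z["d"]); P=w[~np.isnan(w[...,0])]
m=(P[:,2]>.052)&(P[:,2]<.066)&(abs(P[:,0]-.504)<.12)&(abs(P[:,1]-.218)<.05); q=P[m]
xs=np.linspace(.43,.58,11); c=[]
for x in xs: b=q[abs(q[:,0]-x)<.008][:,1]; c.append((np.percentile(b,4)+np.percentile(b,96))/2)
print("top mid yaw",np.degrees(np.polyfit(xs,c,1)[0]),np.mean(c), q[:,0].min(),q[:,0].max())
o,j=best([*CAR,.2],CYAW+np.pi/2); print(j); 
for p,y in(([*CAR,.01],CYAW+np.pi/2),([*loc(SH,PSI,0,.084),.1],PSI),([*loc(SH,PSI,0,-.19),.03],PSI)): print(best(p,y)[1].round(2))
E
```

```text
[0.4172 0.2484] [0.596  0.2352] -4.25
[0.4133 0.1982] [0.5935 0.1799] -5.79
[0.50497484 0.21542483]
top mid yaw -4.180964899767582 0.218282790408434 0.41273819100597464 0.5953230084429451
[0.40860123 0.32061462 0.02914187 1.27932358 0.         0.47492375]
[ 0.41  0.45 -0.28  0.83  0.    0.47]
[-0.21  0.4  -0.12  1.05  0.    1.54]
[-0.65  0.59 -0.    0.98  0.    1.09]
```

```bash
sed -i 's/^CAR=.*/CAR=np.array([.504,.217]); CYAW=np.radians(-4.3)/' h.py
python3 - <<'E'
from h import *
o,j=best([*CAR,.16],CYAW+np.pi/2)
bot.goto([*CAR,.16],o); st()
print(bot.line_to([*CAR,.008],o,speed=.1,max_force=15)); st()
bot.close(20); bot.hold(.3); st()
snap("side","side1.png"); im,_=snap("top","top1.png")
im,_=snap("side"); cv2.imwrite("pics/c2.png",cv2.resize(im[120:260,200:400],(800,560),interpolation=cv2.INTER_CUBIC)[:,:,::-1])
E
```

```text
t 1.6 p [0.5037 0.2177 0.1602] w 0.0854 F [ 0.2  0.4 -1.1] T [-0.01 -0.01 -0.01]
False
t 3.2 p [0.5044 0.2172 0.0085] w 0.0853 F [-1.2 -1.1 -0.2] T [0.05 0.01 0.01]
t 3.9 p [0.5046 0.2177 0.009 ] w 0.0569 F [-2.   2.7 11.5] T [0.56 0.53 0.12]
```

View pics/c2.png

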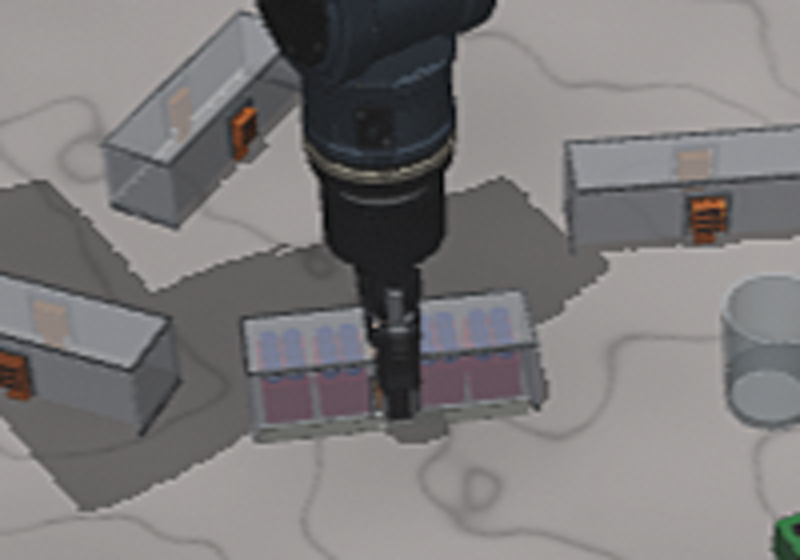

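The gripper sits over the cover's buttons (crop px 400,370) with width 57 mm, so both are fully in. Now lift and stand the cover to −y.

```bash
python3 - <<'E'
from h import *
bot.close(40); st()
p=bot.get_obs()["position"]; o=best([*CAR,.1],CYAW+np.pi/2)[0]
z0=p[2]
print(bot.line_to([p[0],p[1],z0+.012],speed=.06,max_force=40)); st()
bot.line_to([p[0],p[1],z0+.075],speed=.15); st()
snap("side","s3.png"); im,_=snap("side"); cv2.imwrite("pics/c3.png",cv2.resize(im[120:260,200:400],(800,560),interpolation=cv2.INTER_CUBIC)[:,:,::-1])
bot.line_to([p[0],p[1]-.135,z0+.075],speed=.2); st()
print(bot.line_to([p[0],p[1]-.135,z0-.006],speed=.08,max_force=8)); st()
E
```

```text
t 4.3 p [0.5046 0.2177 0.0094] w 0.0562 F [-5.8  2.2 20.2] T [0.26 1.16 0.05]
False
t 4.7 p [0.5048 0.2178 0.0216] w 0.0555 F [ 0.5  0.1 -2. ] T [ 0.03 -0.   -0.04]
t 5.2 p [0.5043 0.2176 0.0836] w 0.0559 F [-0.8 -0.3 -3.1] T [ 0.04 -0.03  0.02]
t 6.2 p [0.5046 0.0833 0.0843] w 0.0556 F [-0.   1.1 -2.3] T [ 0.   -0.01 -0.01]
True
t 7.1 p [0.504  0.0828 0.0066] w 0.0558 F [-3.  -0.6 11.6] T [-0.03  0.39  0.14]
```

View pics/c3.png

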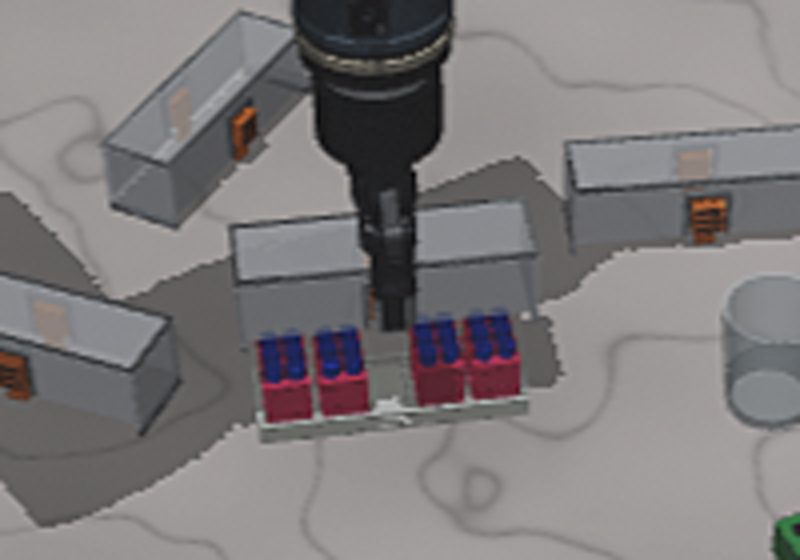

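Cover lifted with all four racks in view (crop px 285–495, 380), and it now stands on the bench. Next: release, go to the crank, start unwinding and check the forces.

```bash
cat >> h.py <<'E'
AX=lambda off=-.006: loc(SH,PSI,0,-.182+off)
def hand(phi,r=.035,off=-.006,dx=0,dz=0):
    a=loc(AX(off),PSI,r*np.sin(phi)+dx,0); return np.array([*a,.085+r*np.cos(phi)-.019+dz])
E
python3 - <<'E'
from h import *
bot.open_gripper(); st(); p=bot.get_obs()["position"]
bot.line_to([p[0],p[1],.17],speed=.25)
h=hand(-.40); o,_=best(h,PSI)
bot.goto([h[0],h[1],.19],o)
print(bot.line_to(h,speed=.15,max_force=10)); st()
bot.close(20); bot.hold(.2); o=st()
for k in range(1,4):
    bot.line_to(hand(-.40-k*.4),speed=.12); st()
im,_=snap("side"); cv2.imwrite("pics/c4.png",cv2.resize(im[250:430,270:450],(600,600),interpolation=cv2.INTER_CUBIC)[:,:,::-1])
E
```

```text
t 7.5 p [0.5033 0.0826 0.0058] w 0.085 F [ 0.5 -0.  -0.6] T [ 0.01  0.01 -0.03]
False
t 10.8 p [ 0.4899 -0.3803  0.0992] w 0.0852 F [0.7 0.2 0.3] T [-0.03  0.02  0.  ]
t 11.6 p [ 0.4895 -0.3804  0.0983] w 0.0132 F [ 1.4 -2.   1. ] T [-0.14 -0.3   0.07]
t 11.9 p [ 0.4775 -0.3782  0.0898] w 0.0131 F [ 2.3 -3.3 -9.9] T [-0.57 -0.41  0.  ]
t 12.1 p [ 0.4708 -0.3771  0.0783] w 0.0134 F [ 5.  -3.1 -7.7] T [-0.61 -1.04 -0.  ]
t 12.4 p [ 0.4689 -0.3768  0.0648] w 0.0132 F [ 6.6 -3.3 -4.9] T [-0.51 -1.11 -0.02]
```

View pics/c4.png

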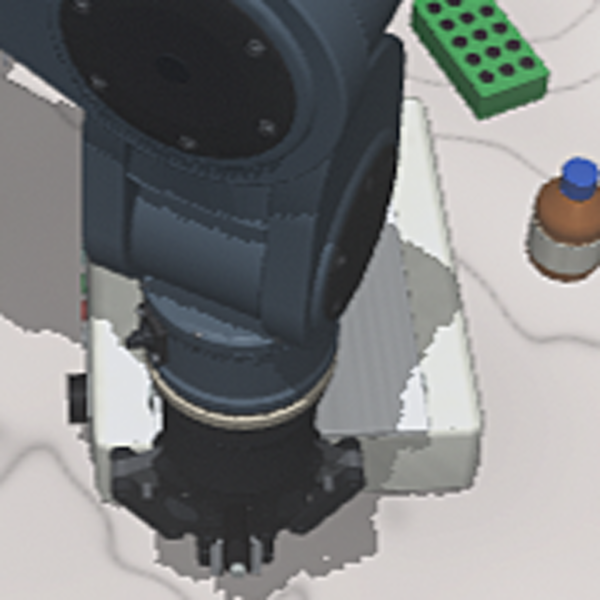

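The handle is between the fingers (crop px 237,560) and forces are low. Carry on unwinding to crank ≈ 2.0, with a force watch.

```bash
python3 - <<'E'
from h import *
end=2.0-8*np.pi; ph=np.linspace(-1.6,end,int(np.ceil((-1.6-end)/.42))+1)[1:]; mx=0; 
for k,f in enumerate(ph):
    bot.line_to(hand(f),speed=.15); o=bot.get_obs(); F=np.linalg.norm(o["ft_force"]); mx=max(mx,F)
    if k%5==0: print(round(f,2),"F",o["ft_force"].round(1),round(o["gripper_width"],4),round(o["time_s"],1))
    if F>35: print("STOP",f); st(); break
st(); print(mx)
E
```

```text
-2.01 F [ 5.8 -3.4 -1.7] 0.0131 12.7
-4.08 F [ 6.  -1.6 -1.6] 0.0133 13.9
-6.16 F [ 1.9  3.2 27.8] 0.0131 15.2
-8.23 F [12.4 -4.3  0.4] 0.0132 16.4
-10.3 F [-3.6 -0.6  7.7] 0.0128 17.7
-12.37 F [ 3.6  3.4 28.4] 0.0134 18.9
-14.44 F [11.5 -5.5 -0.3] 0.0131 20.2
-16.51 F [-5.3 -0.5 11.7] 0.0129 21.4
-18.58 F [ 3.8  0.7 27.5] 0.0131 22.7
-20.65 F [11.8 -5.8 -0.9] 0.0134 23.9
-22.72 F [-6.2 -0.7 12.3] 0.0131 25.2
t 25.4 p [ 0.5337 -0.388   0.0509] w 0.0128 F [ 0.4 -2.   3. ] T [-0.41  0.01 -0.05]
28.856332282277492
```

```bash
python3 - <<'E'
from h import *
bot.open_gripper(); p=bot.get_obs()["position"]
bot.line_to([p[0],p[1],.24],speed=.25)
q=loc(SH,PSI,0,-.05); bot.goto([*q,.3],best([*q,.3],PSI)[0]); st()
im,d=snap("top","top5.png"); w=cloud("top",d); np.savez("top5.npz",im=im,d=d)
hsv=cv2.cvtColor(im,cv2.COLOR_RGB2HSV)
m=(((hsv[...,0]>160)|((hsv[...,0]>105)&(hsv[...,0]<130)))&(hsv[...,1]>120)&(w[...,2]>.02)&(w[...,1]>.1)&(w[...,1]<.33)).astype(np.uint8)
n,l,s,c=cv2.connectedComponentsWithStats(m)
for i in range(1,n):
    if s[i,4]>20:
        q=w[l==i]; r=cv2.minAreaRect(q[:,:2].astype(np.float32)); print(c[i].round(1),s[i,4],"z",np.percentile(q[:,2],[5,50,95]).round(3),np.round(r[0],4),np.round(r[1],4),round(r[2],1))
for x in(-.0665,-.0305,.0305,.0665): print("expect",loc(CAR,CYAW,x,0).round(4))
cv2.imwrite("pics/c5.png",cv2.resize(np.clip(im[120:320,200:480]*1.5,0,255).astype(np.uint8),(800,571),interpolation=cv2.INTER_CUBIC)[:,:,::-1])
E
```

```text
t 27.7 p [ 0.5266 -0.2463  0.2995] w 0.0853 F [-1.4  0.7 -0.6] T [-0.06  0.03 -0.01]
[269.8 220.9] 32 z [0.044 0.051 0.055] [0.5758 0.2123] [0.0109 0.0329] 0.0
[272.6 227. ] 44 z [0.027 0.042 0.055] [0.5582 0.2102] [0.0185 0.0445] 17.2
[269.1 233.4] 39 z [0.038 0.05  0.057] [0.5421 0.2158] [0.0339 0.0135] 86.3
[271.4 259.6] 54 z [0.031 0.049 0.056] [0.4726 0.2167] [0.0411 0.0249] 88.2
expect [0.4377 0.222 ]
expect [0.4736 0.2193]
expect [0.5344 0.2147]
expect [0.5703 0.212 ]
```

View pics/c5.png

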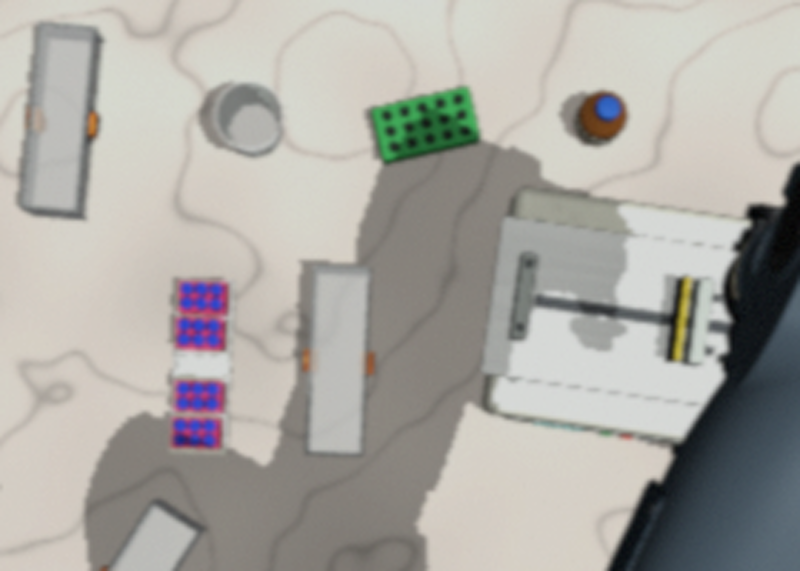

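The top view shows the four racks in their pockets (crop px 200, y 297/333/395/432). The cover stands at (337,357), and the clamp opening runs from 535 to 675, about 135 mm. Next I'll move the first rack (x = +66.5) to the fixed-jaw end.

```bash
cat >> h.py <<'E'
def racks(d_im=None):
    """pink/blue runs in top view: carrier frame along x, shaker frame along y, plus strays"""
    im,d=d_im or snap("top"); w=cloud("top",d); hsv=cv2.cvtColor(im,cv2.COLOR_RGB2HSV)
    v,u=np.nonzero(((hsv[...,0]>155)|((hsv[...,0]>108)&(hsv[...,0]<130)))&(hsv[...,1]>90)&(hsv[...,2]>35))
    for nm,o,yaw,z,ax in(("carrier",CAR,CYAW,.05,0),("shaker",SH,PSI,.144,1)):
        P=np.array([ray("top",a,b,z)[:2] for a,b in zip(u,v)])-o
        c,s=np.cos(yaw),np.sin(yaw); L=P@np.array([[c,-s],[s,c]])
        k=(abs(L[:,1-ax])<.05)&(abs(L[:,ax])<.14); L=L[k]
        if len(L)<20: print(nm,"none"); continue
        n=np.histogram(L[:,ax],np.arange(-.14,.142,.004))[0]; print(nm,"hist4mm:"," ".join(map(str,n)))
        print("   cross mean/extent",L[:,1-ax].mean().round(4),np.percentile(L[:,1-ax],[3,97]).round(4),"along",np.percentile(L[:,ax],[2,98]).round(4))
def pick(p,yaw,z=.016,n=50):
    o=best([*p,z],yaw)[0]; bot.open_gripper(); bot.goto([*p,.17],o)
    t=bot.line_to([*p,z],speed=.18,max_force=12); bot.close(n); bot.hold(.1); print("pick hit",t); st()
    bot.line_to([*p,.18],speed=.25)
def place(yp,xp=0,z=.110):
    q=loc(SH,PSI,xp,yp); o=best([*q,z],PSI)[0]; bot.goto([*q,.20],o)
    bot.line_to([*q,z+.012],speed=.18); print("contact",bot.line_to([*q,z-.005],speed=.04,max_force=6)); s=st()
    return q
E
python3 - <<'E'
from h import *
z=np.load("top5.npz"); im,d=z["im"],z["d"]; racks((im,d))
for u,v in((203,297),(200,333),(199,395),(197,432)):
    p=ray("top",200+u/2.857,120+v/2.857,.048)[:2]; c,s=np.cos(CYAW),np.sin(CYAW); print(p.round(4),((p-CAR)@np.array([[c,-s],[s,c]])).round(4))
pick(loc(CAR,CYAW,.0665,0),CYAW+np.pi/2); st()
place(.0825)
im,_=snap("side"); cv2.imwrite("pics/c6.png",cv2.resize(im[170:420,240:480],(576,600),interpolation=cv2.INTER_CUBIC)[:,:,::-1])
E
```

```text
carrier hist4mm: 0 0 0 0 0 0 0 0 0 0 0 0 0 0 6 14 16 9 14 16 13 13 0 4 14 19 12 12 17 11 6 0 0 0 0 0 0 0 11 14 14 16 11 16 20 10 17 18 12 14 16 12 15 19 5 0 0 0 0 0 0 0 0 0 0 0 0 0 0 0
   cross mean/extent -0.0029 [-0.0236  0.0193] along [-0.0795  0.0752]Traceback (most recent call last):
  File "<stdin>", line 2, in <module>
  File "h.py", line 42, in racks
    P=np.array([ray("top",a,b,z)[:2] for a,b in zip(u,v)])-o
                ~~~^^^^^^^^^^^^^
  File "h.py", line 16, in ray
    K,Rm,t=cal(n); r=Rm.T@np.array([(u-K[0,2])/K[0,0],(v-K[1,2])/K[1,1],1]); o=-Rm.T@t
           ~~~^^^
  File "h.py", line 5, in cal
    c=bot.get_calibration(n); f=240/np.tan(np.radians(c["vertical_fov"])/2)
ValueError: time passes only in moves, steps and waits
```

```bash
sed -i 's/^def cal(n):/import functools\n@functools.lru_cache\ndef cal(n):/' h.py
python3 - <<'E'
from h import *
pick(loc(CAR,CYAW,.0650,0),CYAW+np.pi/2); st()
place(.0825)
im,_=snap("side"); cv2.imwrite("pics/c6.png",cv2.resize(im[170:420,240:480],(576,600),interpolation=cv2.INTER_CUBIC)[:,:,::-1])
E
```

```text
pick hit False
t 31.3 p [0.5693 0.2123 0.0168] w 0.0448 F [-1.7  0.4  7.5] T [-0.12  0.25  0.04]
t 32.1 p [0.5683 0.212  0.1787] w 0.0451 F [-0.8 -0.5 -1.5] T [-0.02  0.    0.03]
contact True
t 34.3 p [ 0.5504 -0.1163  0.1101] w 0.045 F [ 2.2 -0.2  4.1] T [-0.03 -0.28  0.01]
```

View pics/c6.png

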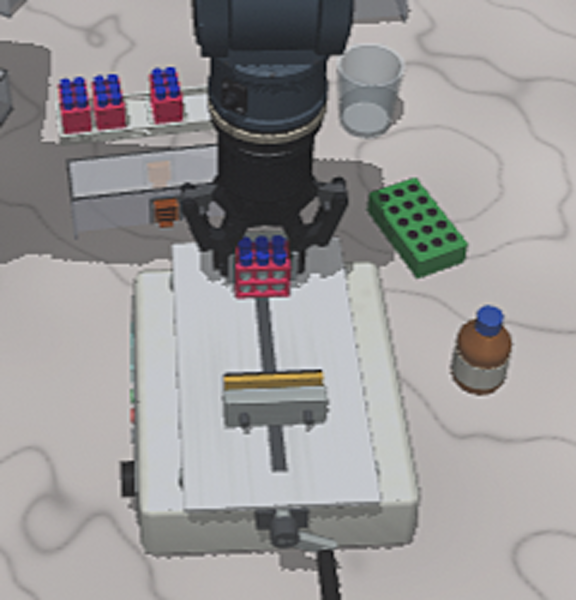

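Rack 4 is in the gripper on the bed, against the fixed-jaw end (crop px 263,270), and contact came at the exact height. Now release and bring rack 3.

```bash
python3 - <<'E'
from h import *
def rel():
    bot.open_gripper(); p=bot.get_obs()["position"]; bot.line_to([p[0],p[1],.21],speed=.25)
rel(); racks()
p=loc(CAR,CYAW,.0290,0); bot.goto([*p,.17],best([*p,.016],CYAW+np.pi/2)[0]); racks()
pick(p,CYAW+np.pi/2)
place(.0505); rel(); racks()
p=loc(CAR,CYAW,-.0320,0); bot.goto([*p,.17],best([*p,.016],CYAW+np.pi/2)[0]); racks(); st()
E
```

```text
carrier hist4mm: 0 0 0 0 0 0 0 0 0 0 0 0 0 0 4 14 19 13 16 17 15 14 0 5 14 19 12 14 18 13 5 0 0 0 0 0 0 0 11 13 14 15 11 16 20 8 1 0 0 0 0 0 0 0 0 0 0 0 0 0 0 0 0 0 0 0 0 0 0 0
   cross mean/extent -0.003 [-0.0245  0.0195] along [-0.0793  0.0411]
shaker none
carrier none
shaker hist4mm: 0 0 0 0 0 0 0 0 0 0 0 0 0 0 0 0 0 0 0 0 0 0 0 0 0 0 0 0 0 0 0 0 0 0 0 0 0 0 0 0 0 0 0 0 0 0 0 0 0 0 0 0 8 17 20 14 16 20 17 22 1 0 0 0 0 0 0 0 0 0
   cross mean/extent -0.002 [-0.0223  0.0195] along [0.0709 0.0996]
pick hit False
t 38.8 p [0.5334 0.215  0.0168] w 0.0453 F [-1.5 -0.4  7.1] T [-0.09  0.36  0.01]
contact True
t 41.9 p [ 0.545  -0.1479  0.1101] w 0.0449 F [ 1.6 -0.4  1.6] T [-0.08 -0.46  0.02]
carrier hist4mm: 0 0 0 0 0 0 0 0 0 0 0 0 0 0 4 14 19 14 15 16 13 13 0 4 14 19 11 12 17 11 5 0 0 0 0 0 0 0 0 0 0 0 0 0 0 0 0 0 0 0 0 0 0 0 0 0 0 0 0 0 0 0 0 0 0 0 0 0 0 0
   cross mean/extent -0.0016 [-0.0234  0.0199] along [-0.0797 -0.02  ]
shaker hist4mm: 0 0 0 0 0 0 0 0 0 0 0 0 0 0 0 0 0 0 0 0 0 0 0 0 0 0 0 0 0 0 0 0 0 0 0 0 0 0 0 0 0 0 0 0 0 0 0 0 0 0 15 26 16 16 17 15 16 14 17 26 7 0 0 0 0 0 0 0 0 0
   cross mean/extent -0.0026 [-0.0227  0.0194] along [0.0623 0.1006]
carrier none
shaker hist4mm: 0 0 0 0 0 0 0 0 0 0 0 0 0 0 0 0 0 0 0 0 0 0 0 0 0 0 0 0 0 0 0 0 0 0 0 0 0 0 0 0 0 0 0 0 8 21 18 17 17 19 16 26 16 17 20 14 16 20 17 22 1 0 0 0 0 0 0 0 0 0
   cross mean/extent -0.0019 [-0.0225  0.0194] along [0.0396 0.0991]
t 44.5 p [0.4726 0.2186 0.17  ] w 0.0852 F [-0.2 -0.  -0. ] T [-0.04  0.05 -0.05]
```

```bash
python3 - <<'E'
from h import *
def rel():
    bot.open_gripper(); p=bot.get_obs()["position"]; bot.line_to([p[0],p[1],.21],speed=.25)
pick(loc(CAR,CYAW,-.0320,0),CYAW+np.pi/2); place(.0185); rel(); racks()
p=loc(CAR,CYAW,-.0680,0); bot.goto([*p,.17],best([*p,.016],CYAW+np.pi/2)[0]); racks()
pick(p,CYAW+np.pi/2); place(-.0135)
im,_=snap("side"); cv2.imwrite("pics/c7.png",cv2.resize(im[170:420,240:480],(576,600),interpolation=cv2.INTER_CUBIC)[:,:,::-1])
E
```

```text
pick hit False
t 46.5 p [0.4725 0.2195 0.0168] w 0.0451 F [-2.4 -2.   9.9] T [-0.28  0.41 -0.  ]
contact True
t 49.8 p [ 0.5392 -0.1794  0.11  ] w 0.045 F [ 0.1  0.7 -1.1] T [ 0.03  0.01 -0.03]
carrier hist4mm: 0 0 0 0 0 0 0 0 0 0 0 0 0 0 4 14 19 12 15 16 13 12 0 0 0 0 0 0 0 0 0 0 0 0 0 0 0 0 0 0 0 0 0 0 0 0 0 0 0 0 0 0 0 0 0 0 0 0 0 0 0 0 0 0 0 0 0 0 0 0
   cross mean/extent -0.0006 [-0.0229  0.0206] along [-0.0802 -0.0527]
shaker hist4mm: 0 0 0 0 0 0 0 0 0 0 0 0 0 0 0 0 0 0 0 0 0 0 0 0 0 0 0 0 0 0 0 0 0 0 0 0 0 0 0 2 14 18 13 23 12 19 17 14 15 16 18 28 23 14 16 16 16 16 17 24 5 0 0 0 0 0 0 0 0 0
   cross mean/extent -0.0021 [-0.0227  0.0211] along [0.0221 0.0995]
carrier none
shaker hist4mm: 0 0 0 0 0 0 0 0 0 0 0 0 0 0 0 0 0 0 0 0 0 0 0 0 0 0 0 0 0 0 0 0 0 0 0 0 8 19 18 16 17 23 14 24 11 21 17 15 16 19 15 26 17 17 20 14 16 20 17 22 1 0 0 0 0 0 0 0 0 0
   cross mean/extent -0.0019 [-0.0226  0.0198] along [0.0084 0.0986]
pick hit False
t 54.5 p [0.4366 0.2223 0.0167] w 0.0452 F [-2.7 -0.5  9.8] T [-0.26  0.43 -0.  ]
contact True
t 57.9 p [ 0.5338 -0.211   0.11  ] w 0.0453 F [ 1.7 -0.6  2.4] T [-0.07 -0.46  0.04]
```

View pics/c7.png

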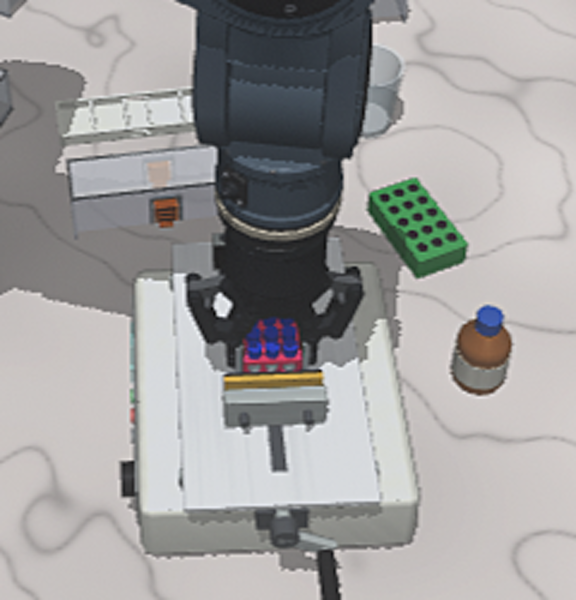

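All four racks are on the bed in the clamp, the last one still in the gripper at crop px (272,345). Release, check, then wind the crank clockwise to 9.8 rad (jaw 24.5 mm gives pad ≈ 4.5 mm).

```bash
python3 - <<'E'
from h import *
bot.open_gripper(); p=bot.get_obs()["position"]; bot.line_to([p[0],p[1],.24],speed=.25)
h=hand(2.0); o=best(h,PSI)[0]; bot.goto([h[0],h[1],.24],o)
racks(); print(bot.line_to(h,speed=.15,max_force=10)); bot.close(20); st()
ph=np.linspace(2.0,9.8,20)[1:]; mx=0
for f in ph:
    bot.line_to(hand(f,dz=.0015*(1+np.cos(f))/2),speed=.12); q=bot.get_obs(); F=np.linalg.norm(q["ft_force"]); mx=max(mx,F); print(round(f,2),q["ft_force"].round(1))
    if F>35: print("STOP"); break
bot.hold(.3); st(); racks()
E
```

```text
carrier none
shaker hist4mm: 0 0 0 0 0 0 0 0 0 0 0 0 0 0 0 0 0 0 0 0 0 0 0 0 0 0 0 5 15 14 15 18 15 20 15 27 19 19 18 15 14 18 15 28 17 17 18 15 16 16 18 28 23 14 16 16 16 14 16 26 6 0 0 0 0 0 0 0 0 0
   cross mean/extent -0.0019 [-0.0228  0.0213] along [-0.0262  0.0989]
False
t 61.9 p [ 0.5338 -0.3882  0.0515] w 0.013 F [-2.3 -0.4  1.7] T [0.07 0.58 0.05]
2.41 [-9.5  1.7  5. ]
2.82 [-7.3  2.4 13.3]
3.23 [-1.8  2.3 14.6]
3.64 [ 2.5  1.2 10.9]
4.05 [4.  0.8 7.7]
4.46 [ 5.8 -0.9  4.6]
4.87 [ 5.  -2.3  3.4]
5.28 [ 2.  -3.3  2.2]
5.69 [-1.4 -2.7  7.5]
6.11 [-1.3 -1.6 11.1]
6.52 [ 5.2 -1.9  9.4]
6.93 [ 8.8 -2.8  3.1]
7.34 [10.6 -4.4  0. ]
7.75 [10.  -4.3 -4.3]
8.16 [ 6.3 -4.6 -7.4]
8.57 [-4.3 -3.1 -1.5]
8.98 [-7.7 -0.7 10.5]
9.39 [-3.8  0.6 15.2]
9.8 [ 1.8 -0.2 14.8]
t 67.3 p [ 0.4907 -0.3807  0.0343] w 0.0134 F [ 2.6 -0.9 15. ] T [-0.1  -0.51  0.02]
carrier none
shaker hist4mm: 0 0 0 0 0 0 0 0 0 0 0 0 0 0 0 0 0 0 0 0 0 0 0 0 0 0 0 0 0 0 7 20 17 18 17 20 14 26 15 21 17 16 18 21 15 14 18 20 16 17 22 15 19 13 22 15 15 15 20 15 2 0 0 0 0 0 0 0 0 0
   cross mean/extent -0.0021 [-0.023   0.0211] along [-0.0155  0.0976]
```

```bash
python3 - <<'E'
from h import *
bot.open_gripper(); p=bot.get_obs()["position"]; bot.line_to([p[0],p[1],.22],speed=.2)
q=[.50,.083]; bot.goto([*q,.24],best([*q,.1],CYAW+np.pi/2)[0]); st()
im,d=snap("side"); np.savez("s8.npz",im=im,d=d); t,td=snap("top"); np.savez("t8.npz",im=t,d=td); racks((t,td))
A=cv2.resize(im[250:430,280:430],(500,600),interpolation=cv2.INTER_CUBIC); B=cv2.resize(np.clip(t[180:285,355:505]*1.5,0,255).astype(np.uint8),(300,210),interpolation=cv2.INTER_CUBIC)
o=np.zeros((600,800,3),np.uint8); o[:,:500]=A; o[:210,500:]=B
C=cv2.resize(im[140:260,170:350],(300,200)); o[220:420,500:]=C
cv2.imwrite("pics/c8.png",o[:,:,::-1])
for n,D in(("side",d),("top",td)):
    w=cloud(n,D); P=w[~np.isnan(w[...,0])]; c,s=np.cos(PSI),np.sin(PSI); L=(P[:,:2]-SH)@np.array([[c,-s],[s,c]])
    for lo,hi,zl,zh,nm in((-.09,-.025,.118,.134,"jaw+pad"),(-.25,-.165,.02,.14,"handle")):
        m=(L[:,1]>lo)&(L[:,1]<hi)&(P[:,2]>zl)&(P[:,2]<zh)&(abs(L[:,0])<.06); print(n,nm,m.sum(),np.percentile(np.c_[L,P[:,2]][m],[2,50,98],axis=0).round(4).tolist())
E
```

```text
t 70.9 p [0.5003 0.0823 0.2399] w 0.0853 F [-0.4  1.1  0.4] T [-0.   -0.01 -0.01]
carrier none
shaker hist4mm: 0 0 0 0 0 0 0 0 0 0 0 0 0 0 0 0 0 0 0 0 0 0 0 0 0 0 0 0 0 0 7 24 20 20 13 21 15 18 13 22 16 17 17 20 14 15 18 19 16 17 21 15 18 13 21 15 15 15 20 14 2 0 0 0 0 0 0 0 0 0
   cross mean/extent -0.0018 [-0.0227  0.0204] along [-0.0156  0.0976]
side jaw+pad 512 [[-0.0389, -0.048, 0.1189], [-0.001, -0.0409, 0.1287], [0.0374, -0.0256, 0.1331]]
side handle 173 [[-0.0196, -0.2082, 0.05], [-0.0135, -0.1883, 0.0563], [-0.0069, -0.1663, 0.0609]]
top jaw+pad 180 [[-0.0377, -0.0487, 0.1187], [-0.0001, -0.0347, 0.1292], [0.0393, -0.0254, 0.1333]]
top handle 71 [[-0.0179, -0.2049, 0.0481], [-0.0113, -0.1843, 0.057], [-0.0047, -0.1663, 0.0662]]
```

View pics/c8.png

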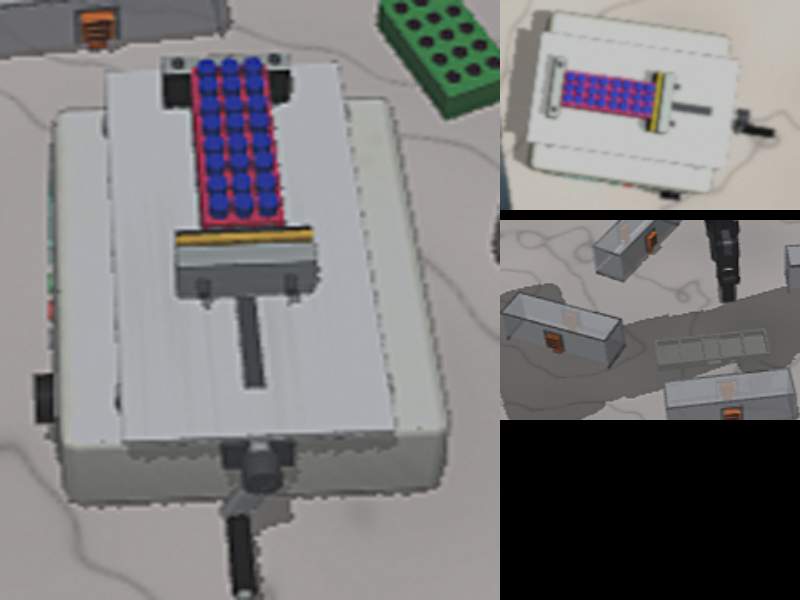

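The row is tight and square between the fixed jaw and the pad (crop px 240,140), and the handle is at 9.81 rad. Pad compression should be about 4.5 mm. The carrier is empty and the cover stands where I left it. Put the cover back.

```bash
python3 - <<'E'
from h import *
o=best([.504,.0828,.01],CYAW+np.pi/2)[0]
bot.goto([.504,.0828,.15],o); print(bot.line_to([.504,.0828,.0068],speed=.12,max_force=10)); bot.close(40); bot.hold(.2); st()
bot.line_to([.504,.0828,.045],speed=.12); st()
bot.line_to([.5046,.2177,.045],speed=.15); bot.hold(.2); st()
bot.line_to([.5046,.2177,.022],speed=.08,max_force=15); st()
print(bot.line_to([.5046,.2177,.006],speed=.03,max_force=10)); st()
im,_=snap("side"); cv2.imwrite("pics/c9.png",cv2.resize(im[140:250,220:370],(800,586),interpolation=cv2.INTER_CUBIC)[:,:,::-1])
E
```

```text
False
t 73.4 p [0.5047 0.0827 0.0082] w 0.056 F [-5.5 -3.  21.8] T [-0.53  1.23  0.04]
t 73.8 p [0.504  0.0828 0.0447] w 0.0559 F [ 0.  -0.4 -2.7] T [-0.   -0.    0.01]
t 75.1 p [0.5047 0.217  0.045 ] w 0.0554 F [ 0.5 -0.3 -2. ] T [-0.02 -0.05  0.  ]
t 75.5 p [0.5044 0.2175 0.0218] w 0.0559 F [ 1.3 -0.3 -1.6] T [-0.04 -0.03 -0.05]
True
t 75.9 p [0.5051 0.2179 0.0115] w 0.0561 F [-1.6 -1.7 12.7] T [-0.44  0.64  0.04]
```

View pics/c9.png

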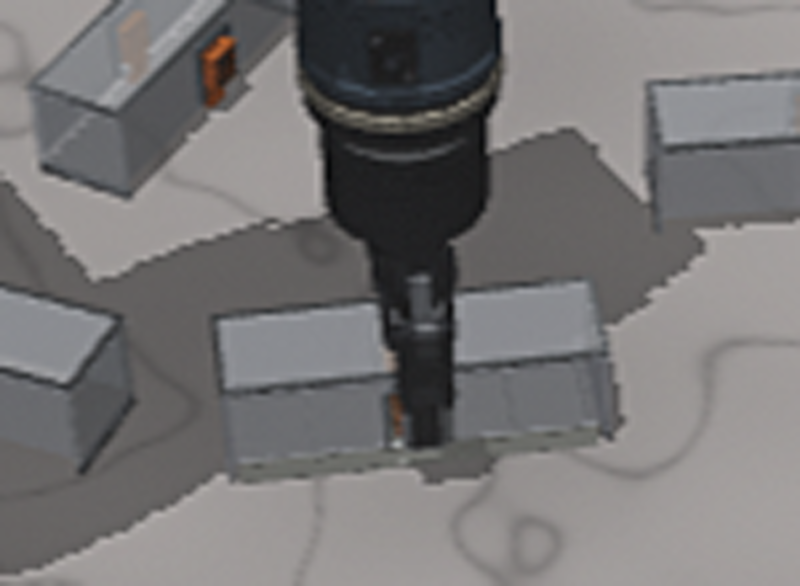

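The cover is down over the tray. Contact came at TCP 11.5 mm, against 11.2 expected for seated. Release, retreat and check.

```bash
python3 - <<'E'
from h import *
bot.open_gripper(); bot.hold(.2); p=bot.get_obs()["position"]; bot.line_to([p[0],p[1],.17],speed=.12)
bot.movej([1.172,.213,-.034,1.323,0,1.571]); st()
im,d=snap("side"); t,td=snap("top"); racks((t,td))
A=cv2.resize(im[180:240,250:350],(800,480),interpolation=cv2.INTER_CUBIC)[:380]; B=cv2.resize(np.clip(t[190:285,230:330]*1.5,0,255).astype(np.uint8),(232,220),interpolation=cv2.INTER_CUBIC)
C=cv2.resize(im[230:430,270:470],(220,220),interpolation=cv2.INTER_CUBIC)
o=np.zeros((600,800,3),np.uint8); o[:380]=A; o[380:,:232]=B; o[380:,240:460]=C; cv2.imwrite("pics/c10.png",o[:,:,::-1])
for n,I,D in(("side",im,d),("top",t,td)):
    w=cloud(n,D); H=cv2.cvtColor(I,cv2.COLOR_RGB2HSV); P=w.reshape(-1,3)
    m=(P[:,2]>.045)&(P[:,2]<.07)&(abs(P[:,0]-.504)<.12)&(abs(P[:,1]-.218)<.05); q=P[m]; print(n,"cover",m.sum(),np.median(q,0).round(4),cv2.minAreaRect(q[:,:2].astype(np.float32)))
    z=np.load(n+"0.npz"); P0=cloud(n,z["d"]).reshape(-1,3); q=P0[(P0[:,2]>.045)&(P0[:,2]<.07)&(abs(P0[:,0]-.504)<.12)&(abs(P0[:,1]-.218)<.05)]; print("  at start",np.median(q,0).round(4))
    hh=H.reshape(-1,3)
    for nm,X,h2 in(("now",P,hh),("start",P0,cv2.cvtColor(z["im"],cv2.COLOR_RGB2HSV).reshape(-1,3))):
        k=(h2[:,0]>4)&(h2[:,0]<18)&(h2[:,1]>140)&(h2[:,2]>60)&(abs(X[:,0]-.504)<.04)&(abs(X[:,1]-.186)<.02)&(X[:,2]>.025); print("  btn",nm,k.sum(),np.median(X[k],0).round(4))
E
```

```text
t 79.6 p [0.1949 0.4609 0.2312] w 0.0855 F [ 0.2  0.5 -0.9] T [0.03 0.06 0.01]
carrier none
shaker hist4mm: 0 0 0 0 0 0 0 0 0 0 0 0 0 0 0 0 0 0 0 0 0 0 0 0 0 0 0 0 0 0 7 24 21 20 13 21 14 18 13 21 16 19 17 20 14 14 18 19 16 17 21 15 18 13 22 15 14 15 19 16 2 0 0 0 0 0 0 0 0 0
   cross mean/extent -0.0018 [-0.0228  0.0205] along [-0.0156  0.0976]
side cover 1362 [0.501  0.2091 0.0568] ((0.5017375349998474, 0.21508291363716125), (0.0661698505282402, 0.1832093894481659), 85.34967803955078)
  at start [0.5011 0.2101 0.0568]
  btn now 28 [0.4979 0.186  0.0385]
  btn start 33 [0.5031 0.1855 0.0385]
top cover 1391 [0.5034 0.2179 0.0585] ((0.5042058229446411, 0.21885085105895996), (0.06392814964056015, 0.18218109011650085), 87.92955017089844)
  at start [0.5037 0.218  0.0584]
  btn now 9 [0.5006 0.1852 0.0393]
  btn start 11 [0.5034 0.1872 0.0414]
```

View pics/c10.png

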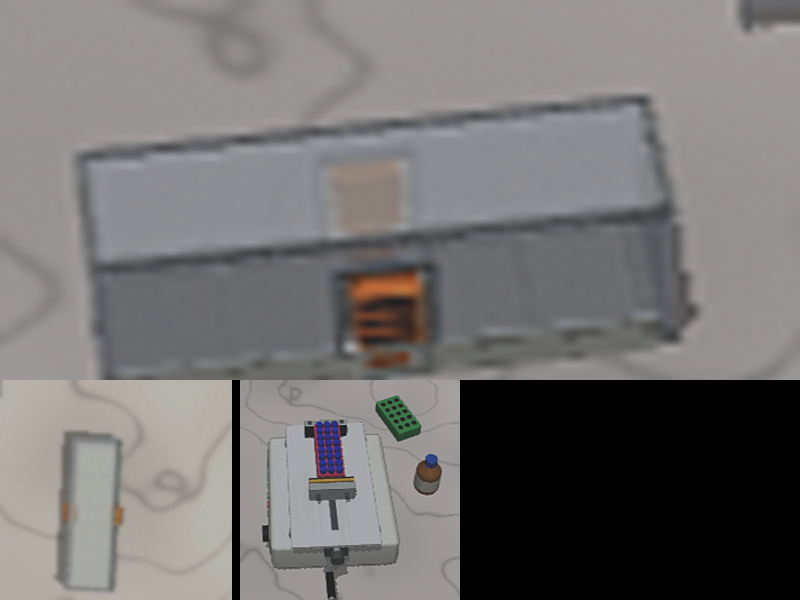

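The cover sits at its starting position and height to within about 1 mm, with both buttons proud again (crop px 385,310; top crop 67 and 118,515). The row and the bystanders are unchanged, so I'm handing in.

```bash
python3 -c "
from h import *
bot.close_job(); print('done')"
```

```text
the job is handed in; nothing more can be done
done
```

The job is done and handed in at about 80 s of the 210 s allowed; no verdict was reported.

- **Cover off:** I squeezed both buttons (grip about 57 mm), lifted the cover off and stood it on the bench 135 mm towards −y.
- **Racks:** I wound the clamp open from about 24.7 to 2.0 rad. All four racks went onto the bed in one row. Each touched down at the expected height, and no grip slip or knocked rack showed up.
- **Clamping:** I wound the crank clockwise to 9.8 rad; the cameras put the handle at about 9.81. By geometry the pad is pressed back about 4.5 mm. I did not measure the pad directly, but the jaw position in the depth images agreed to about 3 mm, which settles the turn count.
- **Cover back:** I put the cover back on the carrier squeezed and released it. Its centre and height match the start to within about 1 mm, and both buttons look sprung out.

**Last checks:** The rack row was straight, centred within about 2 mm and unchanged between the last two looks. By eye, the green block and amber bottle were where they started. I did not check the beaker separately at the end.

**Disagreements:**
- The first shaker centre estimate was about 10 mm off along y. I corrected it from the bed and the fixed jaw before use.
- Wrist force rose to 29 N at the top of the crank circle while unwinding, because my estimate of the crank axis was probably 1–2 mm low. This stayed below the limits.

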